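Sweep the sliced courgette into the prep board's catch tray

TASK

Sweep all four courgette slices across the prep board with your fingers and over its edge into the open tray, then push the tray's front until the tray is fully home under the board. Slide the slices, do not pick them up, and leave the uncut piece on the board, the tin and the salt shaker where they are.

Things in the scene. Friction and masses are not known exactly. Their poses are not given: they have to be found in the camera images.
- board: Fixed pale wooden prep board, 260 mm along its own x, 280 along its own y; flat top 68 mm above the table, no rim, 18 mm thick. Origin on the table under its centre, z up. A white tray slides under it and stands out at the side facing the board's own -x (about the robot's right, up to 0.25 rad either way), open right under the board's edge there (own x = -130 mm).
- board_edge (a point): Middle of the top board's edge on the tray's side, on the top surface (board frame x = -130 mm, y = 0, z = 68 mm). Axes as the board's.
- tray (a joint): Travel of the catch tray, m: 0 = fully home (shut, at its stop), 0.14 = fully out. It starts 0.11 to 0.135 out, which is also the open length of tray beyond the board's edge. It slides along the board's own x with about 2 N of friction and stays where it is left.
- tray_front (a point): Middle of the outer face of the tray's wooden front, 19 mm above the table; the face looks along the board's own -x, and pushing it along +x shuts the tray. The front is 280 mm wide, 12 thick, from 4 to 46 mm above the table (to 34 in the middle 70 mm, a finger notch). Fully home, its outer face stands 12 mm outside the board's edge.
- tray_in (a point): Centre of the tray's inner floor, 9 mm above the table; axes as the board's. Inside the tray measures 200 mm along x and 244 mm along y; its walls are 32 mm high inside.
- stub_center (a point): Centre of the uncut end of the courgette: a dark green piece 100 mm long and 36 mm thick, lying across the back part of the board (own y along its length, within 0.15 rad of the board's y), its axis 18 mm above the board. It weighs 120 g and does not roll. It stays where it is.
- tin_tomato: Closed food tin, 76 mm across, 58 mm high, on the table beyond the board. Origin at the centre of its underside. Bystander.
- salt_shaker: Salt shaker, 44 mm across, 90 mm high, on the table to the left of the board. Origin at the centre of its underside. Bystander.
- slice1_center (a point): Centre of one of four loose courgette slices lying flat on the board: green-skinned pale disc, 36 mm across, 12 mm thick, 14 g; the centre is 6 mm above the board's top.
- slice2_center (a point): Centre of one of four loose courgette slices lying flat on the board: green-skinned pale disc, 36 mm across, 12 mm thick, 14 g; the centre is 6 mm above the board's top.
- slice3_center (a point): Centre of one of four loose courgette slices lying flat on the board: green-skinned pale disc, 36 mm across, 12 mm thick, 14 g; the centre is 6 mm above the board's top.
- slice4_center (a point): Centre of one of four loose courgette slices lying flat on the board: green-skinned pale disc, 36 mm across, 12 mm thick, 14 g; the centre is 6 mm above the board's top.
Things that resemble listed ones, but are neither listed nor needed, are in the scene too. What is shaped like the part that bears slice3_center but brown or orange is not meant.

How it is judged:
On the way, in this order (a step that is already met when the one before it is completed fails the run):
1. all four slices lie in the open tray (x of slice1_center in the frame of tray_in between -0.1 and 0.1 m and y of slice1_center in the frame of tray_in between -0.122 and 0.122 m and z of slice1_center in the frame of tray_in between 0 and 0.04 m and x of slice2_center in the frame of tray_in between -0.1 and 0.1 m and y of slice2_center in the frame of tray_in between -0.122 and 0.122 m and z of slice2_center in the frame of tray_in between 0 and 0.04 m and x of slice3_center in the frame of tray_in between -0.1 and 0.1 m and y of slice3_center in the frame of tray_in between -0.122 and 0.122 m and z of slice3_center in the frame of tray_in between 0 and 0.04 m and x of slice4_center in the frame of tray_in between -0.1 and 0.1 m and y of slice4_center in the frame of tray_in between -0.122 and 0.122 m and z of slice4_center in the frame of tray_in between 0 and 0.04 m and value of joint tray above 0.06 m), for 0.2 s.
2. the tray is pushed fully home (value of joint tray below 0.005 m), for 0.2 s.
At the end, for the whole second after the job is handed in: All four slices lie inside the tray (centres within its inner outline and less than 40 mm above its floor) and the tray is home to within 5 mm, the slices at rest (under 20 mm/s); the uncut piece, the tin and the salt shaker are within 25 mm of where they started, tin and shaker upright (x of slice1_center in the frame of tray_in between -0.1 and 0.1 m and y of slice1_center in the frame of tray_in between -0.122 and 0.122 m and z of slice1_center in the frame of tray_in between 0 and 0.04 m and x of slice2_center in the frame of tray_in between -0.1 and 0.1 m and y of slice2_center in the frame of tray_in between -0.122 and 0.122 m and z of slice2_center in the frame of tray_in between 0 and 0.04 m and x of slice3_center in the frame of tray_in between -0.1 and 0.1 m and y of slice3_center in the frame of tray_in between -0.122 and 0.122 m and z of slice3_center in the frame of tray_in between 0 and 0.04 m and x of slice4_center in the frame of tray_in between -0.1 and 0.1 m and y of slice4_center in the frame of tray_in between -0.122 and 0.122 m and z of slice4_center in the frame of tray_in between 0 and 0.04 m and value of joint tray below 0.005 m and linear speed of each of slice1, slice2, slice3, slice4 below 0.02 m/s and distance of each of stub_center, tin_tomato, salt_shaker from where it was at the start of the episode below 0.025 m and angle between each of salt_shaker, tin_tomato's own z axis and vertical below 0.2 rad); the robot touches nothing.
It fails at once if a slice is picked up (its centre more than 25 mm above the board's top; standing on edge it is 18 mm) (height (world z) of any of slice1_center, slice2_center, slice3_center, slice4_center above 0.093 m).
It fails at once if a slice is carried out over the tray in the fingers (held at board height more than 30 mm beyond the edge) instead of being swept off the edge ((x of slice1_center in the frame of board_edge below -0.03 m and height (world z) of slice1_center above 0.068 m and contact force between the fingers and slice1 above 0.1 N) or (x of slice2_center in the frame of board_edge below -0.03 m and height (world z) of slice2_center above 0.068 m and contact force between the fingers and slice2 above 0.1 N) or (x of slice3_center in the frame of board_edge below -0.03 m and height (world z) of slice3_center above 0.068 m and contact force between the fingers and slice3 above 0.1 N) or (x of slice4_center in the frame of board_edge below -0.03 m and height (world z) of slice4_center above 0.068 m and contact force between the fingers and slice4 above 0.1 N)).
It fails at once if the uncut piece is lifted or shoved more than 25 mm (distance of stub_center from where it was at the start of the episode above 0.025 m or height (world z) of stub_center above 0.098 m).
It fails at once if the tin or the salt shaker is shoved more than 25 mm or tipped (distance of any of tin_tomato, salt_shaker from where it was at the start of the episode above 0.025 m or angle between any of salt_shaker, tin_tomato's own z axis and vertical above 0.35 rad).
It also fails if it takes over 64 s, if anything falls off the work surface, if the arm or the gripper's body presses on something with over 40 N, if the wrist force passes 120 N, or if a joint passes its speed limit or range.

ROBOT

A 6-joint arm with a two-finger parallel gripper is mounted at the origin on the work surface; the furniture and walls round the work are solid. World frame = base frame: x ahead of the robot, y to its left, z up, the work surface at z = 0. Lengths are in m, angles in rad, forces in N, time in s.
With the tool pointing down it reaches from about 0.375 to 0.9 m from the base axis. Payload 3.1 kg.
Tool frame: the origin (TCP) lies midway between the tips of the shut fingers; the grasp point (between the pads) lies 19 mm behind it; z points along the fingers, y is the line along which they close (so a half turn about z gives the same grasp; the last joint's range is limited). The gripper opens to 85 mm and grips with 20 to 120 N. Pads are 22 mm wide; open, the fingers measure 114 mm over their backs; the gripper's body (76 mm by 85 mm) begins 54 mm behind the grasp point. The pads swing forward as they close: fully open they stand 13 mm farther back than shut.
Start: joints at [-0.178, 0.527, 1.433, -0, 1.181, -0.178], TCP at [0.625, 0, 0.231] pointing down, gripper open.
Joint ranges: [-3.08, 3.08], [-0.75, 2.2], [0.22, 2.44], [-1.43, 4.57], [0, 2.65], [-2.85, 2.85]. Speed limits (rad/s): [2.79, 2.79, 3.14, 3.14, 3.14, 3.14].

INTERFACE

Orientations are given as a unit quaternion [x, y, z, w].
In Python, from station import manip gives the robot as it stands.
- The arm moves only by the tool step_arm, never from a script. Its argument "targets" is text: rows parted by semicolons, each of 4 numbers parted by spaces: the shift along the tool's x, y, z in mm, then the turn about the tool's z in degrees. A call has 1 to 12 rows; each row is the pose to reach, as a shift and turn from the pose commanded when the call began, along the tool's axes at that moment; what a row does not reach only later rows make up. A row lasts 1/10 s, in which the tool goes at most 50 mm and 8.59 degrees, less where a joint would pass 70% of its speed; a pose out of reach is approached as far as the arm can. A call with a gripper value outside its range is refused whole. "gripper" is the closure, from 0 (fully open) to 1 (shut), set as the call begins (left out, the last holds). The fingers move at their own pace and stop on an object; "squeeze" is the grip in N (left out, the last holds). Time passes only in rows, so rows that repeat a pose let the fingers close. It gives the time, the measured TCP pose, the force, the opening and the grip force at its end, in the units of the state.
- manip.sense(): the state, without advancing time (a new reading comes with each control period).
- manip.snapshot(name): name is "scene" or "side" or "wrist"; returns the picture (420x560x3 uint8, red, green, blue); there is no depth.
- manip.get_calibration(name): a dict with "fov_y" (degrees; the focal length in pixels is half the picture's height over the tangent of half this angle, whatever the lens; pixels are square), "cx", "cy" (the principal point, pixels), "extrinsics" (4x4, takes a point from camera to world coordinates); the wrist camera has in their place "tool_from_camera" (4x4, takes a point from camera to tool coordinates, whose origin is the TCP and whose axes are the flange's). Camera axes: x right, y down, z forward; pixel columns grow to the right and rows downward; lengths in m; the calibration is good to about 2 mm. The wrist camera is an equidistant fisheye: a pixel r from the principal point sees the ray r / f radians off the axis. A picture is of the moment at which its call begins: read the wrist's pose just before it. get_calibration takes no time and is no camera call.
- manip.sign_off(): hands the job in; it is judged then, once.
Trained networks look in the newest picture that a camera, given by its name, has taken for a name from the list of things; names that differ only in an ending like _2 or _b are one class to them, and where a whole thing is asked for, a point or a joint stands for the part that bears it (a point fixed in the world has none). Each returns a list of dicts, best first, with "p" (0 to 1); they miss things now and then, are a little off and sometimes report something else, mostly with a low value. They report only what shows in the picture. A call takes as long as a camera call. They do not tell look-alikes from the thing itself.
- manip.recognise(camera, query): "position" ([column, row] in pixels, amid what is visible of it).
- manip.masks_of(camera, query): "pixels" (420x560 bool, what is visible of it) and "position" ([column, row] in pixels, amid what is visible of it).
- manip.mark_of(camera, query): "position" ([column, row] in pixels: a listed point, or the origin of a listed thing).
The state is a dict: "t": time; "q": joint angles; "qd": joint speeds; "tau": joint torques, N m; "tcp_pos": TCP position; "tool_rot": TCP orientation; "force": force on the tool from outside, world axes, zero at the start; "ft_torque": the same for the moment, N m; "finger_gap": opening from 0.0 (shut) to 1.0 (fully open); "gripper_force": force on a finger pad.
Only numpy, scipy, OpenCV 4.12 (cv2) and the standard library are available. Lean on these libraries where they do the work, as an engineer would, in place of code of your own. Each camera call takes 0.05 s, during which the arm holds its last target. There are 200 camera calls.

## Working session

There is one attempt and no reset: what is moved stays moved. The work goes in short steps, Python scripts to look and compute and a tool call to move; the robot and the scene stay as the last step left them, time stands still between calls to the robot, and variables do not carry over. Pictures are saved under pics/ and viewed, at most 10 in all, crops included, and the job is handed in when it is done.

Besides the shell and the picture viewer there is one more tool, called after "Emit:" by a JSON object that holds its "method" and its "body". step_arm: Moves the arm, as the interface text tells. Its arguments: {"type":"object","properties":{"targets":{"type":"string"},"gripper":{"type":"number"},"squeeze":{"type":"number"}},"required":["targets"]}

```bash
mkdir -p pics; cat > h.py <<'E'
import numpy as np, cv2
from station import manip
def cal(n):
    c=manip.get_calibration(n); return c, 210/np.tan(np.radians(c['fov_y'])/2)
def ray(n,p,z):
    c,f=cal(n); E=np.array(c['extrinsics'])
    d=E[:3,:3]@np.array([(p[0]-c['cx'])/f,(p[1]-c['cy'])/f,1]); o=E[:3,3]
    return o+d*(z-o[2])/d[2]
def proj(n,P):
    c,f=cal(n); E=np.linalg.inv(np.array(c['extrinsics'])); q=E[:3,:3]@np.array(P)+E[:3,3]
    return [c['cx']+f*q[0]/q[2],c['cy']+f*q[1]/q[2]]
E
python3 - <<'E'
from h import *
for n in ['scene','side']:
    im=manip.snapshot(n); cv2.imwrite(f'pics/{n}0.png',im[:,:,::-1])
    print(n,np.array(manip.get_calibration(n)['extrinsics'])[:3,3].round(3))
    for q,z in [('board_edge',.068),('board',0),('tray_front',.019),('tray_in',.009),('stub_center',.086),('slice1_center',.074),('tin_tomato',0),('salt_shaker',0)]:
        for r in manip.mark_of(n,q):
            print(q,round(r['p'],2),np.round(r['position']),ray(n,r['position'],z).round(3)[:2])
s=manip.sense();print(s['t'],s['tool_rot'],s['tcp_pos'])
E
```

```text
scene [ 0.043 -0.511  1.   ]
board 0.65 [285. 240.] [0.568 0.006]
tray_front 0.76 [361. 297.] [ 0.568 -0.249]
tray_front 0.62 [265. 196.] [0.626 0.145]
tray_front 0.6 [321. 207.] [0.709 0.01 ]
tray_in 0.72 [327. 272.] [ 0.569 -0.142]
stub_center 0.66 [267. 196.] [0.591 0.098]
stub_center 0.46 [328. 272.] [ 0.531 -0.172]
slice1_center 0.6 [321. 207.] [ 0.672 -0.02 ]
tin_tomato 0.58 [338. 193.] [0.797 0.019]
tin_tomato 0.44 [297. 240.] [ 0.591 -0.017]
tin_tomato 0.29 [321. 208.] [0.719 0.017]
salt_shaker 0.52 [245. 206.] [0.571 0.172]
side [ 0.422 -0.771  0.671]
board_edge 0.81 [300. 284.] [ 0.575 -0.129]
board_edge 0.63 [305. 253.] [ 0.601 -0.046]
board_edge 0.48 [299. 315.] [ 0.56 -0.2 ]
board_edge 0.37 [332. 243.] [ 0.661 -0.021]
board 0.79 [285. 268.] [ 0.572 -0.006]
board 0.5 [305. 253.] [0.621 0.036]
board 0.41 [290. 201.] [0.627 0.239]
tray_front 0.85 [312. 359.] [ 0.573 -0.252]
tray_in 0.88 [301. 314.] [ 0.576 -0.144]
slice1_center 0.76 [335. 243.] [ 0.663 -0.03 ]
tin_tomato 0.66 [392. 250.] [0.807 0.023]
0.9 [7.07112471e-01 7.07101090e-01 2.88647300e-05 3.02173806e-05] [6.24995740e-01 2.64782910e-05 2.31353477e-01]
```

View pics/scene0.png

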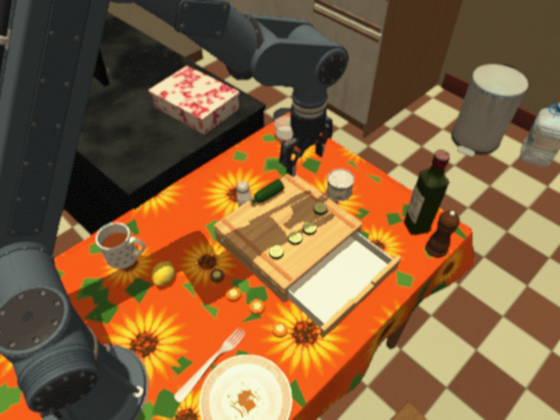

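View pics/side0.png

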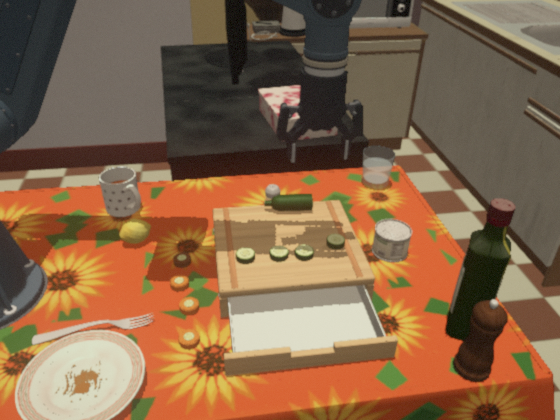

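The side view shows four slices on the board at about (246,256), (279,254), (304,253) and (336,242). The stub is at (292,202), and the tray is open towards the camera. An enlarged crop will give me the board corners and slice centres.

```bash
python3 - <<'E'
from h import *
im=cv2.imread('pics/side0.png')[185:375,205:405]
cv2.imwrite('pics/side0c.png',cv2.resize(im,None,fx=3,fy=3,interpolation=cv2.INTER_CUBIC))
E
```

```text
(no output)
```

View pics/side0c.png

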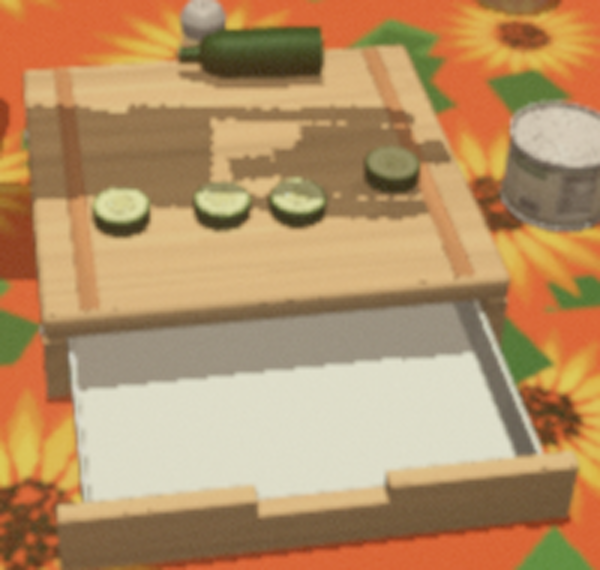

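The crop shows the slice tops at crop pixels (121,205), (223,202), (298,197) and (392,163). The board's top corners are at (45,322), (506,283), (27,70) and (406,46). The stub runs from (195,52) to (322,52).

```bash
python3 - <<'E'
from h import *
u=lambda p:(p[0]/3+205,p[1]/3+185)
C=[ray('side',u(p),.068)[:2] for p in [(45,322),(506,283),(27,70),(406,46)]]
nl,nr,fl,fr=C
print(np.round(C,3))
c=sum(C)/4
d=(nr-nl)+(fr-fl); d/=np.linalg.norm(d)   # along -board y? 
ex=np.array([-d[1],d[0]])                  # board +x (away from tray)
ey=np.array([-ex[1],ex[0]])
print('c',c,'ex',ex,'yaw ex',np.arctan2(ex[1],ex[0]),'lens',np.linalg.norm(nr-nl),np.linalg.norm(fl-nl))
B=lambda P:np.round([(P-c)@ex*1000,(P-c)@ey*1000])
for p in [(121,203),(223,201),(298,196),(392,163)]:
    P=ray('side',u(p),.080)[:2]; print('slice',P.round(3),B(P))
for p in [(205,52),(322,52)]: print('stub',B(ray('side',u(p),.086)[:2]))
for p in [(62,515),(575,463),(318,498)]: print('front top',B(ray('side',u(p),.046)[:2]))
for q in ['slice1_center','stub_center']:
    print(q,[(round(r['p'],2),r['position'],B(ray('scene',r['position'],.074)[:2])) for r in manip.mark_of('scene',q)])
P=[(x,y,.08) for x in []]
E
```

```text
[[ 0.436 -0.13 ]
 [ 0.708 -0.134]
 [ 0.44   0.129]
 [ 0.716  0.124]]
c [ 0.57486884 -0.00290246] ex [0.0164054  0.99986542] yaw ex 1.5543901930985653 lens 0.27194046132685834 0.2586796462660281
slice [ 0.489 -0.044] [-42.  85.]
slice [ 0.552 -0.05 ] [-48.  23.]
slice [ 0.599 -0.052] [-48. -24.]
slice [ 0.665 -0.027] [-22. -91.]
stub [111.  12.]
stub [101. -70.]
front top [-250.  135.]
front top [-249. -139.]
front top [-255.    2.]
slice1_center [(0.6, [320.8, 206.8], array([-16., -97.]))]
stub_center [(0.66, [267.3, 195.5], array([109., -22.])), (0.46, [328.5, 271.8], array([-165.,   35.]))]
```

Emit:
{"method": "step_arm", "body": {"targets": "10 20 40 0;20 42 80 0;25 42 115 0;25 42 135 0;25 42 145 0;25 42 145 0;25 42 145 0", "gripper": 0.8, "squeeze": 30}}

```text
t: 1.7
tcp_pos: [0.6679, 0.0248, 0.0874]
tool_rot: [0.707, 0.707, 0.001, 0.001]
force: [0.8, -0.0, 0.3]
finger_gap: 0.195
gripper_force: 0.0
```

```bash
python3 - <<'E'
from h import *
im=manip.snapshot('side')
s=manip.sense();print(s['t'],s['tcp_pos'],s['finger_gap'],s['force'])
cv2.imwrite('pics/side1.png',cv2.resize(im[185:375,205:405,::-1],None,fx=3,fy=3,interpolation=cv2.INTER_CUBIC))
E
```

```text
1.75 [0.66821701 0.02470574 0.08798599] 0.19514188446474703 [ 0.41102485  0.30077416 -0.34520539]
```

View pics/side1.png

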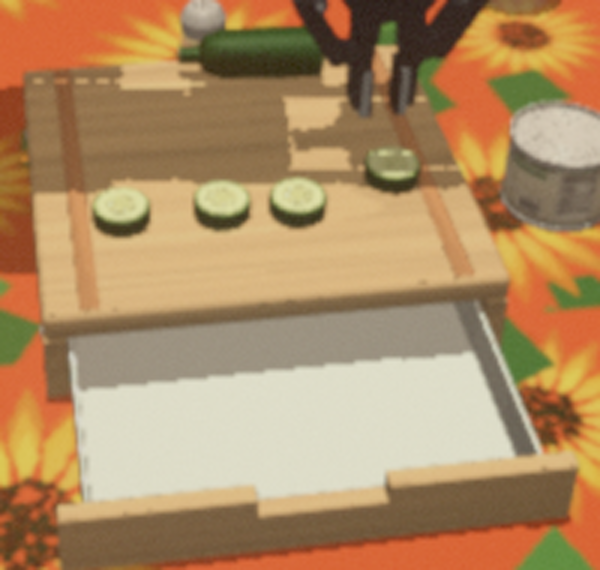

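The fingertips at (367,108) and (402,104) are behind slice 4 at (392,165) and in line with it, clear of the stub. Next I lower and sweep.

Emit:
{"method": "step_arm", "body": {"targets": "0 0 8 0;0 0 15 0;0 0 15 0;-12 0 15 0;-27 -1 15 0;-42 -2 15 0;-57 -3 15 0;-72 -4 15 0;-87 -5 15 0;-100 -6 15 0;-112 -7 15 0;-120 -8 15 0"}}

```text
t: 2.95
tcp_pos: [0.6589, -0.0963, 0.0713]
tool_rot: [0.707, 0.707, 0.0, 0.0]
force: [0.7, 1.4, -0.4]
finger_gap: 0.201
gripper_force: 0.1
```

```bash
python3 - <<'E'
from h import *
im=manip.snapshot('side')
s=manip.sense();print(s['t'],s['tcp_pos'],s['finger_gap'],s['force'])
cv2.imwrite('pics/side2.png',cv2.resize(im[185:375,205:405,::-1],None,fx=3,fy=3,interpolation=cv2.INTER_CUBIC))
E
```

```text
3.0 [ 0.65887951 -0.09732741  0.07132698] 0.1969456193748993 [ 0.17765551 -0.84875734 -0.53619784]
```

View pics/side2.png

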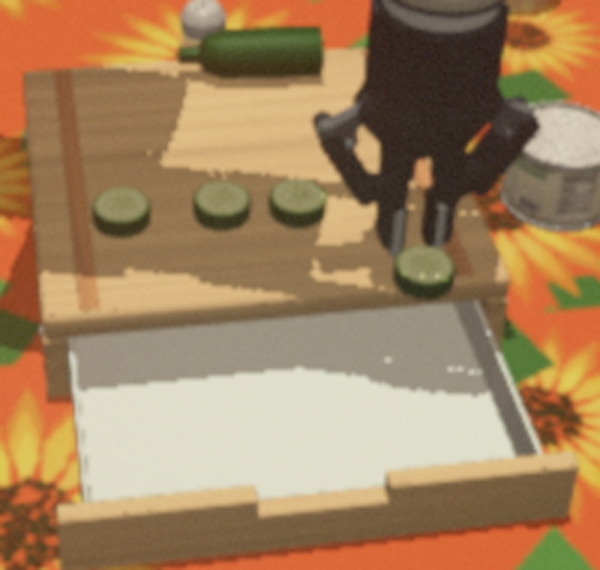

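Slice 4 at (424,268) is held in front of both fingertips, just short of the edge. I continue slowly over it.

Emit:
{"method": "step_arm", "body": {"targets": "-8 0 0 0;-15 0 0 0;-20 0 0 0;-23 0 0 0;-26 0 0 0;-28 0 0 0;-28 0 0 0;-20 0 0 0"}}

```text
t: 3.8
tcp_pos: [0.6591, -0.1156, 0.0714]
tool_rot: [0.708, 0.707, 0.0, 0.0]
force: [-0.1, -0.3, -1.0]
finger_gap: 0.198
gripper_force: 0.0
```

```bash
python3 - <<'E'
from h import *
im=manip.snapshot('side')
s=manip.sense();print(s['t'],s['tcp_pos'],s['finger_gap'],s['force'])
u=lambda p:(p[0]/3+205,p[1]/3+185)
print(ray('side',u((424,265)),.08))
cv2.imwrite('pics/side3.png',cv2.resize(im[185:375,205:405,::-1],None,fx=3,fy=3,interpolation=cv2.INTER_CUBIC))
E
```

```text
3.85 [ 0.65874296 -0.11328216  0.07125671] 0.20358963204389977 [-0.71803155  0.26181813  0.84678933]
[ 0.65913193 -0.12512883  0.08      ]
```

View pics/side3.png

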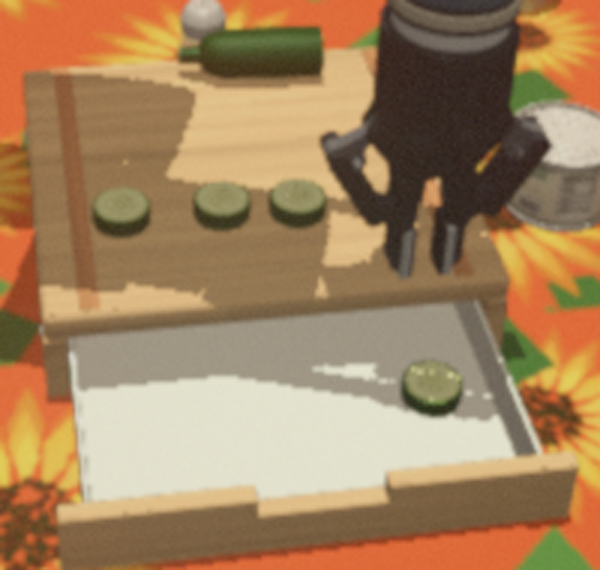

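Slice 4 has dropped into the tray and lies at (432,386). I move to slice 3 next.

Emit:
{"method": "step_arm", "body": {"targets": "10 0 -25 0;35 -15 -35 0;65 -35 -35 0;95 -50 -35 0;110 -60 -30 0;110 -60 -20 0;110 -60 -8 0;110 -60 0 0;110 -60 0 0"}}

```text
t: 4.75
tcp_pos: [0.5986, -0.0061, 0.0692]
tool_rot: [0.708, 0.707, -0.001, -0.001]
force: [0.2, 0.9, -0.4]
finger_gap: 0.198
gripper_force: 0.0
```

Emit:
{"method": "step_arm", "body": {"targets": "-12 0 0 0;-25 0 0 0;-38 0 0 0;-51 0 0 0;-64 0 0 0;-77 0 0 0;-89 0 0 0;-99 0 0 0;-106 0 0 0;-112 0 0 0;-116 0 0 0;-118 0 0 0"}}

```text
t: 5.95
tcp_pos: [0.599, -0.1232, 0.0713]
tool_rot: [0.707, 0.707, -0.0, -0.0]
force: [-0.4, -0.4, -0.1]
finger_gap: 0.2
gripper_force: 0.0
```

Emit:
{"method": "step_arm", "body": {"targets": "-1 0 0 0;10 0 -20 0;35 -22 -35 0;70 -46 -35 0;105 -46 -35 0;120 -46 -25 0;120 -46 -8 0;120 -46 0 0;120 -46 0 0"}}

```text
t: 6.85
tcp_pos: [0.5524, -0.003, 0.0698]
tool_rot: [0.707, 0.707, -0.001, -0.001]
force: [-0.7, -0.0, 0.3]
finger_gap: 0.198
gripper_force: 0.0
```

```bash
python3 - <<'E'
from h import *
im=manip.snapshot('side')
s=manip.sense();print(s['t'],s['tcp_pos'],s['finger_gap'],s['force'])
cv2.imwrite('pics/side4.png',cv2.resize(im[185:375,205:405,::-1],None,fx=3,fy=3,interpolation=cv2.INTER_CUBIC))
E
```

```text
6.9 [ 0.55289433 -0.00331017  0.07050323] 0.2037554392605756 [ 0.16528415  0.17535615 -0.09415461]
```

View pics/side4.png

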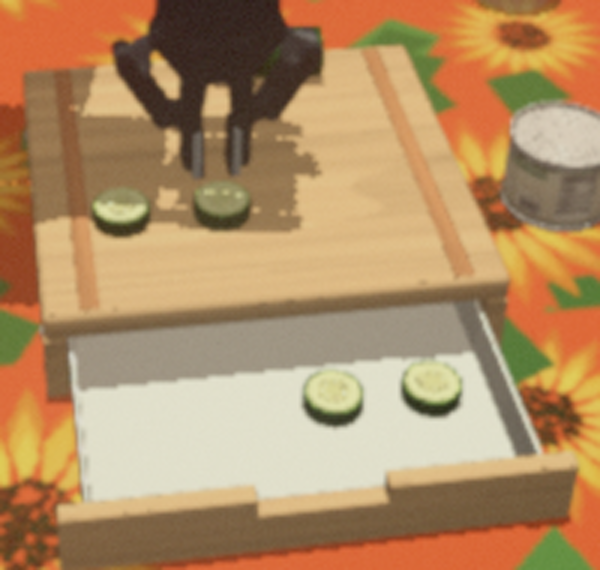

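Slice 3 is in the tray at (333,396), and the fingers are behind slice 2 at (222,203). I sweep slice 2, then slice 1.

Emit:
{"method": "step_arm", "body": {"targets": "-12 0 0 0;-25 0 0 0;-38 0 0 0;-51 0 0 0;-64 0 0 0;-77 0 0 0;-89 0 0 0;-99 0 0 0;-107 0 0 0;-113 0 0 0;-118 0 0 0;-120 0 0 0"}}

```text
t: 8.1
tcp_pos: [0.553, -0.1233, 0.0713]
tool_rot: [0.707, 0.707, -0.0, -0.0]
force: [0.2, 0.5, 0.5]
finger_gap: 0.202
gripper_force: 0.0
```

Emit:
{"method": "step_arm", "body": {"targets": "-1 0 0 0;10 0 -20 0;35 -22 -35 0;70 -46 -35 0;105 -63 -35 0;128 -63 -30 0;128 -63 -12 0;128 -63 0 0;128 -63 0 0"}}

```text
t: 9.0
tcp_pos: [0.489, 0.0054, 0.07]
tool_rot: [0.707, 0.707, -0.001, -0.001]
force: [-0.1, -0.5, 0.6]
finger_gap: 0.207
gripper_force: 0.0
```

Emit:
{"method": "step_arm", "body": {"targets": "-14 0 0 0;-28 0 0 0;-42 0 0 0;-56 0 0 0;-70 0 0 0;-84 0 0 0;-97 0 0 0;-107 0 0 0;-115 0 0 0;-122 0 0 0;-126 0 0 0;-128 0 0 0"}}

```text
t: 10.2
tcp_pos: [0.49, -0.1232, 0.0713]
tool_rot: [0.707, 0.707, -0.0, -0.0]
force: [0.2, 0.7, -0.2]
finger_gap: 0.203
gripper_force: 0.0
```

```bash
python3 - <<'E'
from h import *
im=manip.snapshot('side')
s=manip.sense();print(s['t'],s['tcp_pos'],s['finger_gap'],s['force'])
cv2.imwrite('pics/side5.png',cv2.resize(im[185:375,205:405,::-1],None,fx=3,fy=3,interpolation=cv2.INTER_CUBIC))
E
```

```text
10.25 [ 0.49001521 -0.12323185  0.07129049] 0.1996494127070627 [ 0.32506922 -0.05930544 -0.60606601]
```

View pics/side5.png

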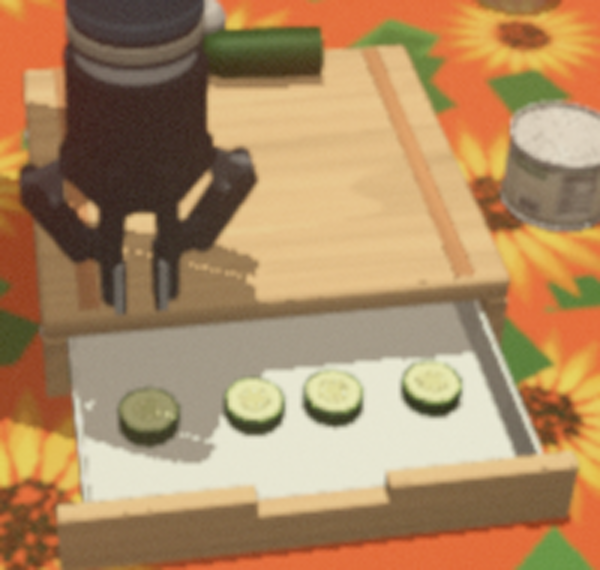

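All four slices are in the tray at (149,415), (254,405), (333,396) and (432,386). Next I move round to the outside of the tray front.

Emit:
{"method": "step_arm", "body": {"targets": "5 0 -30 0;0 10 -55 0;-40 30 -55 0;-85 55 -55 0;-130 82 -55 0;-172 82 -45 0;-175 82 -10 0;-175 82 25 0;-175 82 48 0;-175 82 48 0;-175 82 48 0", "gripper": 1}}

```text
t: 11.35
tcp_pos: [0.572, -0.2975, 0.0232]
tool_rot: [0.707, 0.707, -0.0, -0.0]
force: [0.6, -0.1, 0.2]
finger_gap: 0.001
gripper_force: 0.0
```

Emit:
{"method": "step_arm", "body": {"targets": "10 0 0 0;20 0 0 0;28 0 0 0;36 0 0 0;44 0 0 0;53 0 0 0;62 0 0 0;71 0 0 0;80 0 0 0;89 0 0 0;97 0 0 0;105 0 0 0"}}

```text
t: 12.55
tcp_pos: [0.5722, -0.1923, 0.0233]
tool_rot: [0.707, 0.707, 0.0, 0.0]
force: [2.0, -3.6, 1.5]
finger_gap: -0.001
gripper_force: 1.2
```

Emit:
{"method": "step_arm", "body": {"targets": "7 0 0 0;14 0 0 0;20 0 0 0;25 0 0 0;30 0 0 0;33 0 0 0;35 0 0 0;35 0 0 0"}}

```text
t: 13.35
tcp_pos: [0.5713, -0.1573, 0.0231]
tool_rot: [0.707, 0.707, -0.0, -0.001]
force: [0.6, -1.9, 0.8]
finger_gap: -0.0
gripper_force: 0.4
```

```bash
python3 - <<'E'
from h import *
im=manip.snapshot('side')
s=manip.sense();print(s['t'],s['tcp_pos'],s['finger_gap'],s['force'])
cv2.imwrite('pics/side6.png',cv2.resize(im[185:375,205:405,::-1],None,fx=3,fy=3,interpolation=cv2.INTER_CUBIC))
E
```

```text
13.4 [ 0.57107585 -0.15733128  0.02308234] 0.0012191174905561788 [ 0.30617887 -0.46239406 -0.72769977]
```

View pics/side6.png

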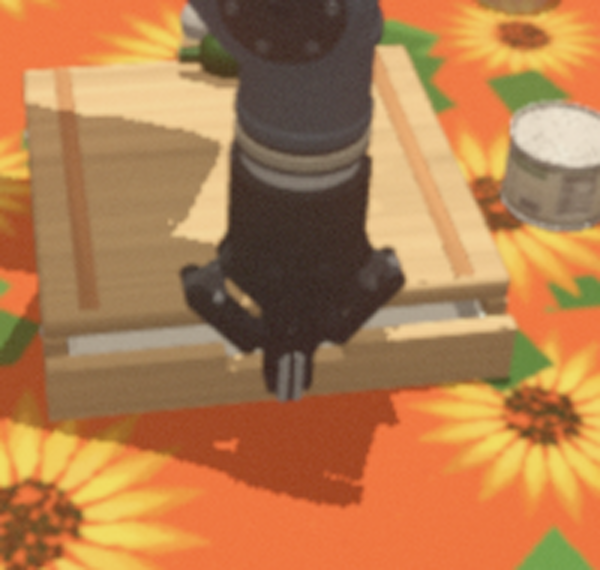

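The tray is still open by a strip near (150,340), so it isn't home. I keep pushing in small steps until the force rises.

Emit:
{"method": "step_arm", "body": {"targets": "2 0 0 0;4 0 0 0;6 0 0 0;8 0 0 0;8 0 0 0;8 0 0 0"}}

```text
t: 14.0
tcp_pos: [0.5713, -0.15, 0.0231]
tool_rot: [0.707, 0.707, -0.001, -0.001]
force: [-2.1, -4.0, -0.4]
finger_gap: 0.001
gripper_force: 1.9
```

Emit:
{"method": "step_arm", "body": {"targets": "2 0 0 0;4 0 0 0;5 0 0 0;5 0 0 0"}}

```text
t: 14.4
tcp_pos: [0.5714, -0.1498, 0.0232]
tool_rot: [0.706, 0.708, -0.003, 0.002]
force: [-6.5, -17.6, -1.6]
finger_gap: -0.004
gripper_force: 9.0
```

Emit:
{"method": "step_arm", "body": {"targets": "-5 0 0 0;-25 0 0 0;-60 0 0 0;-85 0 -30 0;-85 0 -80 0;-85 0 -120 0;-85 0 -130 0;-85 0 -130 0", "gripper": 1}}

```text
t: 15.2
tcp_pos: [0.5734, -0.2299, 0.1555]
tool_rot: [0.707, 0.707, 0.001, 0.002]
force: [0.2, 0.4, 0.1]
finger_gap: -0.002
gripper_force: 0.0
```

```bash
python3 - <<'E'
from h import *
im=manip.snapshot('side'); im2=manip.snapshot('scene')
s=manip.sense();print(s['t'],s['tcp_pos'],s['force'])
a=cv2.resize(im[180:330,200:400,::-1],(800,600),interpolation=cv2.INTER_CUBIC)[:,:]
b=cv2.resize(im2[170:320,200:400,::-1],(400,300),interpolation=cv2.INTER_CUBIC)
a=cv2.resize(a[:, :],(800,600)); a[0:150,600:800]=cv2.resize(b,(200,150))
cv2.imwrite('pics/side7.png',a)
for q,z in [('tray_front',.019),('slice1_center',.02),('stub_center',.086),('tin_tomato',0),('salt_shaker',0)]:
  for n in ['side','scene']:
    print(q,n,[(round(r['p'],2),ray(n,r['position'],z)[:2].round(3)) for r in manip.mark_of(n,q)[:2]])
E
```

```text
15.3 [ 0.57124707 -0.22874443  0.15216019] [ 0.45764824 -0.27151657 -1.33553934]
tray_front side [(0.94, array([ 0.577, -0.135]))]
tray_front scene [(0.97, array([ 0.566, -0.133]))]
slice1_center side []
slice1_center scene []
stub_center side [(0.93, array([0.603, 0.116]))]
stub_center scene [(0.84, array([0.596, 0.108]))]
tin_tomato side [(0.78, array([0.812, 0.019]))]
tin_tomato scene [(0.86, array([0.803, 0.023]))]
salt_shaker side []
salt_shaker scene [(0.84, array([0.574, 0.178]))]
```

View pics/side7.png

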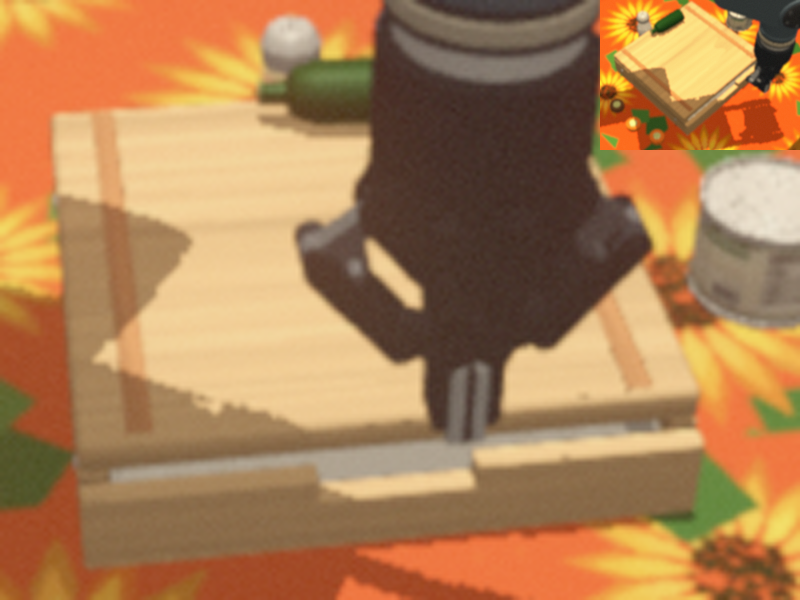

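The tray front sits against the board, with its mark at y of about -0.134 against about -0.142 expected for home. The push ended on a firm stop at about 18 N. No slice is left on the board, the stub, tin and shaker are where they started, and the arm is clear.

```bash
python3 -c "
from h import *
print(manip.sign_off())"
```

```text
the job is handed in; nothing more can be done
None
```

I swept all four slices into the tray, pushed the tray home against its stop and handed the job in; no verdict came back, and I couldn't see the slices in the closed tray to check they stayed put.

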